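Tag out the solvent bay and hold its gate ajar

ROBOT

A 6-joint arm with a two-finger parallel gripper is mounted at the origin on the work surface. World frame = base frame: x ahead of the robot, y to its left, z up, the work surface at z = 0. Lengths are in m, angles in degrees, forces in N, time in s.
With the tool pointing down it reaches from about 0.3 to 0.75 m from the base axis. Payload 8.5 kg.
Tool frame: the origin (TCP) lies midway between the tips of the shut fingers; the grasp point (between the pads) lies 19 mm behind it; z points along the fingers, y is the line along which they close (so a half turn about z gives the same grasp; the last joint's range is limited). The gripper opens to 88 mm and grips with 3 to 60 N. Pads are 18 mm wide; open, the fingers measure 123 mm over their backs; the gripper's body (75 mm by 187 mm) begins 45 mm behind the grasp point.
Start: joints at [-79.257, 21.807, 74.336, -0, 83.858, -12.336], TCP at [0.216, -0.506, 0.239] pointing down, gripper open.
Joint ranges: [-178.18, 178.18], [-50.72, 133.34], [12.68, 142.11], [-81.47, 261.47], [9.98, 163.14], [-165.26, 165.26]. Speed limits (degrees/s): [136.94, 136.94, 180, 180, 180, 180].

INTERFACE

Orientations are given as [roll, pitch, yaw] about the fixed x, y, z axes, in that order (R = Rz(yaw) Ry(pitch) Rx(roll)).
In Python, from station import read_state, capture, calibration, hand_in, recognise, pinpoint gives the robot as it stands.
- The arm moves only by the tool send_rows, never from a script. Its argument "deltas" is a list of rows, each a list of 5 numbers: the closure in counts, from 0 (fully open) to 255 (shut), then the shift along the tool's x, y, z in mm, then the turn about the tool's z in rad. A call has 1 to 10 rows; each row is the pose to reach, as a shift and turn from the pose commanded when the call began, along the tool's axes at that moment; what a row does not reach only later rows make up. A row lasts 1/10 s, in which the tool goes at most 50 mm and 8.59 degrees, less where a joint would pass 70% of its speed; a pose out of reach is approached as far as the arm can. A call with a gripper value outside its range is refused whole. The fingers move at their own pace and stop on an object; "newtons" is the grip in N (left out, the last holds). Time passes only in rows, so rows that repeat a pose let the fingers close. It gives the time, the measured TCP pose, the force, the opening and the grip force at its end, in the units of the state.
- read_state(): the state, without advancing time (a new reading comes with each control period).
- capture(name): name is "scene" or "top"; returns (picture, depth): 480x640x3 uint8, red, green, blue; 480x640 float32, m along the optical axis (not along the pixel's ray), 0 where there is no reading.
- calibration(name): a dict with "mtx" (3x3 intrinsics, pixels), "R" (3x3) and "t" (3): a world point X has camera coordinates R X + t. Camera axes: x right, y down, z forward; pixel columns grow to the right and rows downward; lengths in m; the calibration is good to about 2 mm. A picture is of the moment at which its call begins. calibration takes no time and is no camera call.
- hand_in(): hands the job in; it is judged then, once.
Trained networks look in the newest picture that a camera, given by its name, has taken for a name from the list of things; names that differ only in an ending like _2 or _b are one class to them, and where a whole thing is asked for, a point or a joint stands for the part that bears it (a point fixed in the world has none). Each returns a list of dicts, best first, with "confidence" (0 to 1); they miss things now and then, are a little off and sometimes report something else, mostly with a low value. They report only what shows in the picture. A call takes as long as a camera call. They do not tell look-alikes from the thing itself.
- recognise(name, camera): "rect" ([left, top, right, bottom] in pixels, round what is visible of it).
- pinpoint(name, camera): "pixel" ([row, column] in pixels: a listed point, or the origin of a listed thing).
The state is a dict: "clock": time; "joint_positions": joint angles; "qd": joint speeds; "joint_efforts": joint torques, N m; "position": TCP position; "tcp_rot": TCP orientation; "contact_force": force on the tool from outside, world axes, zero at the start; "torque": the same for the moment, N m; "width": finger opening in m; "grasp_force": force on a finger pad.
Only numpy, scipy, OpenCV 4.12 (cv2) and the standard library are available. Lean on these libraries where they do the work, as an engineer would, in place of code of your own. Each camera call takes 0.05 s, during which the arm holds its last target. There are 200 camera calls.

TASK

Tag out the solvent bay: hang the white tag plate by its eye on the upright peg of the tag post and let go of it. Then take the gate's bolt by its knob, lift the sagging bolt over the bent lip of the keeper while pulling it well back towards the hinge, and with the knob swing the gate about 25 degrees towards you. The gate springs shut, so finish while still holding the knob with the gate standing still ajar, bolt drawn and tag hanging; leave everything else on the bench where it is.

Things in the scene. Friction and masses are not known exactly. Their poses are not given: they have to be found in the camera images.
- bay: Fixed white solvent bay, closed towards the robot by a low gate; its bottles (up to 185 mm tall) stand 95 mm or more behind the gate. Origin on the bench under the middle of the shut gate; z up, +x from the gate into the bay, +y along the shut gate from hinge to free end. Hinge post at y = -172 mm, 150 mm tall; keeper post at y = 155 to 225 mm, 50 mm deep, 124 mm tall.
- gate_edge (a point): Free end of the gate, middle of its top. The gate is an aluminium frame with a clear panel, 20 mm thick, 295 mm wide, from 35 to 140 mm above the bench.
- keeper_lip (a point): Middle of the top of the keeper's upturned bent lip, 140.5 mm above the bench, 5 mm thick, 187.5 mm along the bay's +y. The steel keeper on its post has two cheeks 5 mm thick, 28 mm apart, running 40 mm from the lip away from the gate, 175 mm high and open above; they keep the nose from swinging out with the gate.
- gate_hinge (a point): On the gate's vertical hinge axis, at bench level (y = -150 mm of the bay). The gate, its bolt and knob turn about this axis.
- gate (a joint): Gate angle, rad: 0 shut, grows as the gate swings towards the robot (counter-clockwise seen from above), stop at 1.2. A spring closes it: about 0.65 N m at 25 degrees (3 to 4 N at the drawn knob).
- bolt: Steel barrel bolt, about 0.28 kg: a 10 mm rod along the gate's top rail in two tall worn staples (tops 182 mm above the bench, 60 mm from the knob on the keeper side, 163 mm on the hinge side when shot), with an upright knob and at the keeper end a nose turned down 13 mm below the rod, sagged behind the keeper's lip. Origin on the hinge axis at bench level when shot; axes as the gate's.
- knob (a point): Grip point of the bolt's upright round dark knob: on its axis, 15 mm below its top. Knob 16 mm thick (19 mm at the cap on its top 6 mm), standing from 152 to 220 mm above the bench, 225 mm from the hinge axis while the bolt is shot. Nothing else stands higher than 182 mm within 90 mm of it.
- nose (a point): Middle of the underside of the bolt's nose (14 x 12 mm, 28 mm tall), 129 mm above the bench when sagged, so 11.5 mm below the top of the lip.
- bolt_draw (a joint): How far the bolt is drawn along the gate towards its hinge, m: 0 shot, 0.05 fully drawn. The nose meets the lip after 3 mm unless lifted; it has passed the lip and cheeks after 25 mm. It stays where it is left (friction 1.5 N).
- bolt_lift (a joint): How far the whole bolt is lifted straight up in its staples, m: 0 sagged, stop at 0.024; over 0.0115 the nose clears the lip. It falls back when let go.
- tag: Loose white plastic tag plate 96 x 40 x 6 mm, about 50 g, lying flat with its rib up. Origin at the centre of its underside; x along its length towards the eye end, z up. The rib on top is a finger grip.
- tag_eye (a point): Centre of the tag's round eye (19 mm wide, right through), 34 mm from the middle of the tag towards +x, at mid-thickness.
- tag_rib (a point): Point in the tag's finger rib, 8 mm from the middle of the tag away from the eye, 22 mm above its underside. Rib 40 mm long (along x), 14 mm wide, its top 30 mm above the underside.
- tag_post: Fixed steel post: base plate 80 x 80 x 10 mm, rod 18 mm thick, on top a 26 mm wide shoulder whose top is 110 mm above the bench, and on that an upright peg 9 mm thick and 40 mm tall. Origin under the base's centre; z up. A tag dropped over the peg rests on the shoulder, tips and hangs slanted from its eye.
- peg_tip (a point): Top of the peg, on its axis, 150 mm above the bench.
- jar: Bystander, to be left alone: small closed glass jar, 60 mm across, 55 mm tall. Origin at the centre of its underside.
- beaker: Bystander, to be left alone: small open glass beaker, 64 mm across, 70 mm tall. Origin at the centre of its underside.
- spanner: Bystander, to be left alone: steel spanner 150 mm long, lying flat. Origin at the centre of its underside (at the middle of its length).
- amber_bottle: Bystander, to be left alone: amber glass bottle, 68 mm across, 160 mm tall. Origin at the centre of its underside.
- wash_bottle: Bystander, to be left alone: white plastic bottle, 60 mm across, 150 mm tall. Origin at the centre of its underside.
- vial_rack: Bystander, to be left alone: grey divided vial tray, 90 x 130 mm, 45 mm tall. Origin at the centre of its underside.
There are look-alikes about, which are no part of the job. Leave any green or turquoise look-alike of the tag alone. What is shaped like the tag_post but turquoise is not meant.

How it is judged (in metres and radians):
On the way, in this order (a step that is already met when the one before it is completed fails the run):
1. the tag hangs by its eye on the peg, let go, with the bolt not yet drawn (horizontal distance between tag_eye and peg_tip below 0.013 m and z of tag_eye in the frame of tag_post between 0.105 and 0.142 m and contact force between the fingers and tag below 0.1 N and linear speed of tag below 0.1 m/s and value of joint bolt_draw below 0.008 m), for 0.2 s.
2. the bolt is lifted over the lip (over 9 mm) and being drawn across it, the gate still shut (value of joint bolt_lift above 0.009 m and value of joint bolt_draw above 0.01 m and value of joint gate below 0.1 rad), for 0.02 s.
3. the bolt is drawn clear of the keeper (over 24 mm) (value of joint bolt_draw above 0.024 m), for 0.05 s.
At the end, for the whole second after the job is handed in: The fingers still press on the bolt (over 1 N) and hold the gate still at 15 to 35 degrees (0.26 to 0.61 rad), the bolt drawn over 20 mm; the tag, not touched, hangs on the peg: its eye within 13 mm of the peg's axis sideways and 105 to 142 mm above the post's foot (horizontal distance between tag_eye and peg_tip below 0.013 m and z of tag_eye in the frame of tag_post between 0.105 and 0.142 m and contact force between the fingers and tag below 0.1 N and value of joint gate between 0.26 and 0.61 rad and velocity of joint gate between -0.05 and 0.05 rad/s and value of joint bolt_draw above 0.02 m and contact force between the fingers and bolt above 1 N); the arm keeps its last pose, push and grip.
It fails at once if a bystander is pushed more than 30 mm away (distance of any of jar, beaker, spanner, amber_bottle, wash_bottle, vial_rack from where it was at the start of the episode above 0.03 m).
It fails at once if a bottle, the jar or the beaker is tipped over (angle between any of jar, beaker, amber_bottle, wash_bottle's own z axis and vertical above 0.6 rad).
It also fails if it takes over 48 s, if anything falls off the work surface, if the arm or the gripper's body presses on something with over 40 N, if the wrist force passes 120 N, or if a joint passes its speed limit or range.

## Working session

There is one attempt and no reset: what is moved stays moved. The work goes in short steps, Python scripts to look and compute and a tool call to move; the robot and the scene stay as the last step left them, time stands still between calls to the robot, and variables do not carry over. Pictures are saved under pics/ and viewed, at most 10 in all, crops included, and the job is handed in when it is done.

Besides the shell and the picture viewer there is one more tool, called by a JSON object that holds its "name" and its "arguments", one argument or row to a line. send_rows: Moves the arm, as the interface text tells. Its arguments: {"type":"object","properties":{"deltas":{"type":"array"},"newtons":{"type":"number"}},"required":["deltas"]}

```bash
mkdir -p pics; cat > h.py <<'E'
import numpy as np, cv2
from station import *
def px2w(cam,r,c,z=None,depth=None):
    k=calibration(cam);K=np.array(k["mtx"]);R=np.array(k["R"]);t=np.array(k["t"]).ravel()
    d=np.linalg.inv(K)@[c,r,1.]
    o=-R.T@t; w=R.T@d
    if z is not None: return o+w*(z-o[2])/w[2]
    return o+w*depth
E
python3 - <<'E'
from h import *
s=read_state();print(s)
H={'gate_edge':.14,'keeper_lip':.1405,'gate_hinge':0,'knob':.205,'nose':.129,'tag':0,'tag_eye':.003,'tag_rib':.022,'tag_post':0,'peg_tip':.15}
for cam in("scene","top"):
    p,d=capture(cam);cv2.imwrite(f"pics/{cam}0.png",p[:,:,::-1]);np.save(f"{cam}0.npy",d)
    for n,z in H.items():
        for q in pinpoint(n,cam)[:3]:
            r,c=q["pixel"]; print(cam,n,round(q["confidence"],2),np.round([r,c]),np.round(px2w(cam,r,c,z=z),3))
E
```

```text
{'clock': 0.0, 'joint_positions': array([-7.92569356e+01,  2.18421263e+01,  7.43820414e+01,  1.07992458e-03,
        8.38580969e+01, -1.23371744e+01]), 'qd': array([-0.01698322, -0.05765861,  0.17242122, -0.0296825 ,  0.05657534,
        0.04841379]), 'joint_efforts': array([ 2.20067523e-04, -4.37928700e+01, -2.24556327e+01,  7.13347946e-02,
        3.52383906e-02, -9.91467141e-05]), 'position': array([ 0.2155511 , -0.50571815,  0.23814309]), 'tcp_rot': array([-1.79919865e+02, -1.86257658e-02,  2.30801095e+01]), 'contact_force': array([0.46305591, 0.35191819, 0.38168064]), 'torque': array([ 0.00992578, -0.00269765,  0.04872336]), 'grasp_force': 0.0, 'width': 0.08853775060679557}
scene gate_edge 0.7 [274. 327.] [0.62  0.014 0.14 ]
scene keeper_lip 0.85 [271. 343.] [0.624 0.051 0.141]
scene keeper_lip 0.47 [284. 165.] [ 0.533 -0.324  0.141]
scene keeper_lip 0.29 [271. 348.] [0.627 0.061 0.141]
scene gate_hinge 0.7 [345. 202.] [ 0.622 -0.283  0.   ]
scene knob 0.71 [271. 292.] [ 0.63  -0.066  0.205]
scene knob 0.45 [345. 202.] [ 0.737 -0.275  0.205]
scene nose 0.64 [272. 347.] [0.621 0.
[... 974 characters left out ...]
055 0.129]
top tag 0.89 [262. 367.] [ 0.455 -0.078  0.   ]
top tag 0.81 [295. 312.] [0.377 0.058 0.   ]
top tag 0.47 [271. 411.] [ 0.431 -0.183  0.   ]
top tag_eye 0.72 [256. 362.] [ 0.469 -0.064  0.003]
top tag_eye 0.57 [282. 313.] [0.409 0.056 0.003]
top tag_eye 0.27 [317. 235.] [0.326 0.243 0.003]
top tag_rib 0.95 [268. 366.] [ 0.438 -0.073  0.022]
top tag_rib 0.89 [296. 312.] [0.371 0.06  0.022]
top tag_rib 0.62 [323. 432.] [ 0.306 -0.223  0.022]
top tag_post 0.86 [211. 208.] [0.587 0.316 0.   ]
top tag_post 0.6 [236. 151.] [0.527 0.454 0.   ]
top peg_tip 0.96 [195. 192.] [0.591 0.324 0.15 ]
top peg_tip 0.62 [223. 134.] [0.528 0.45  0.15 ]
top peg_tip 0.62 [153. 254.] [0.688 0.185 0.15 ]
```

View pics/scene0.png

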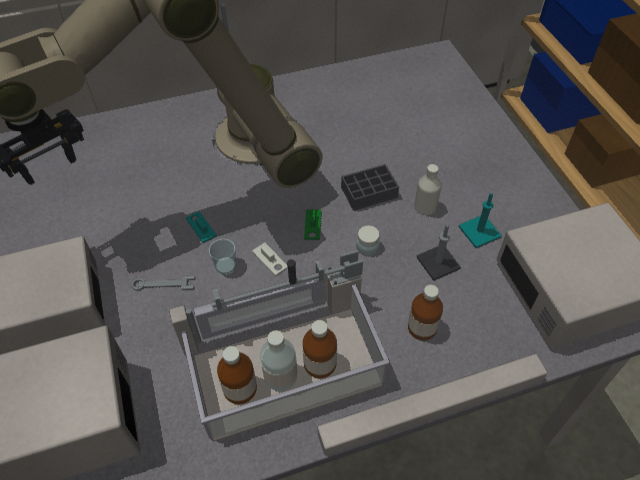

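View pics/top0.png

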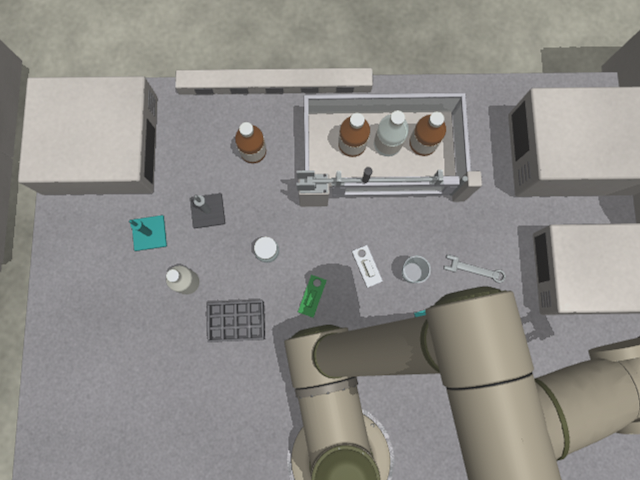

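The scene view shows three tags: white at (259,271), green at (223,313) and turquoise at (226,201). It also shows two posts: dark grey at (262,438) and turquoise at (232,480). The white tag and the dark post are the ones to use. The gate faces the robot, with the knob at (271,292). Next I check the choice in one crop and refine the positions.

```bash
python3 - <<'E'
from h import *
p=cv2.imread("pics/top0.png");d=np.load("top0.npy")
a=cv2.resize(p[235:300,330:400],None,fx=5,fy=5,interpolation=cv2.INTER_CUBIC)
b=cv2.resize(p[180:245,185:255],None,fx=5,fy=5,interpolation=cv2.INTER_CUBIC)
cv2.imwrite("pics/crop1.png",np.hstack([a,b]))
g=p.min(2).astype(int); m=np.zeros(g.shape,np.uint8); m[240:292,345:392]=(g[240:292,345:392]>150)
n,l,st,ce=cv2.connectedComponentsWithStats(m); i=1+np.argmax(st[1:,4]); print(st[i],ce[i])
cn,_=cv2.findContours((l==i).astype(np.uint8),cv2.RETR_CCOMP,cv2.CHAIN_APPROX_NONE)
w=np.array([px2w("top",q[1],q[0],z=.006)[:2] for q in max(cn,key=len)[:,0]],np.float32)
print(cv2.minAreaRect(w*1000))
for c in cn:
    if len(c)<40: print("hole",c.mean(0),px2w("top",c[:,0,1].mean(),c[:,0,0].mean(),z=.003))
k=calibration("top");print("cam",-np.array(k["R"]).T@np.array(k["t"]).ravel());k=calibration("scene");print("cam",-np.array(k["R"]).T@np.array(k["t"]).ravel())
E
```

```text
[352 245  31  43 634] [367.52996845 266.4511041 ]
((445.40863037109375, -76.32408905029297), (100.00506591796875, 42.767356872558594), 21.543182373046875)
hole [[365.6969697  269.21212121]] [ 0.4367745  -0.07283302  0.003     ]
hole [[364. 260.]] [ 0.45945886 -0.06939844  0.003     ]
hole [[361.5 253. ]] [ 0.47683324 -0.06380469  0.003     ]
cam [0.27413532 0.05950666 1.36210303]
cam [ 1.33998475 -0.22918434  1.2680292 ]
```

View pics/crop1.png

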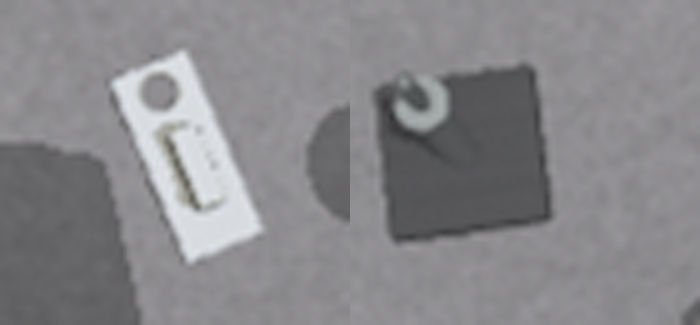

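The crop confirms it: the white tag's eye is at top pixel (253,362), so it points away from the robot at a yaw of about 21°. The dark grey post is the right post. The gripper is already nearly in line with the rib, so I'll move to hover above it.

{"name": "send_rows", "arguments": {
  "deltas": [
    [100, 20, -16, 0, 0],
    [100, 60, -49, 0, 0.01],
    [100, 100, -82, 0, 0.02],
    [100, 140, -115, 0, 0.035],
    [100, 180, -148, 0, 0.035],
    [100, 220, -181, 0, 0.035],
    [100, 260, -214, 0, 0.035],
    [100, 300, -247, 10, 0.035],
    [100, 340, -280, 50, 0.035],
    [100, 372, -306, 90, 0.035]
  ],
  "newtons": 30
}}

```text
clock: 2.1
position: [0.4266, -0.1004, 0.1716]
tcp_rot: [179.8, -0.1, 21.1]
contact_force: [0.1, -0.6, 0.0]
width: 0.0533
grasp_force: 0.0
```

```bash
python3 - <<'E'
from h import *
p,d=capture("scene");cv2.imwrite("pics/s1.png",p[:,:,::-1])
q=p.astype(int)
for n,z in (("tag_rib",.022),("tag_eye",.003),("tag",0)):
    for x in pinpoint(n,"scene")[:3]: print(n,round(x["confidence"],2),np.round(x["pixel"]),np.round(px2w("scene",*x["pixel"],z=z),3))
# white tag blob
m=np.zeros(q.shape[:2],np.uint8);m[238:280,245:295]=(q.min(2)>150)[238:280,245:295]
n,l,st,ce=cv2.connectedComponentsWithStats(m);print(st[1:])
s=read_state();print(s["position"],s["tcp_rot"],s["clock"])
cv2.imwrite("pics/c2.png",cv2.resize(p[200:320,200:400,::-1],None,fx=4,fy=4))
E
```

```text
tag_rib 0.93 [216. 313.] [0.363 0.065 0.022]
tag_rib 0.77 [252. 266.] [ 0.433 -0.082  0.022]
tag_rib 0.66 [224. 201.] [ 0.294 -0.214  0.022]
tag_eye 0.91 [265. 278.] [ 0.469 -0.062  0.003]
tag_eye 0.86 [219. 195.] [ 0.256 -0.227  0.003]
tag_eye 0.64 [236. 307.] [0.405 0.035 0.003]
tag 0.77 [261. 271.] [ 0.447 -0.074  0.   ]
tag 0.71 [222. 314.] [0.364 0.065 0.   ]
tag 0.65 [225. 202.] [ 0.281 -0.213  0.   ]
[[253 243  25  20 189]
 [273 264   1   1   1]]
[ 0.42565334 -0.1019041   0.1713972 ] [-1.79983267e+02  3.43136227e-02  2.11844791e+01] 2.3
```

View pics/c2.png

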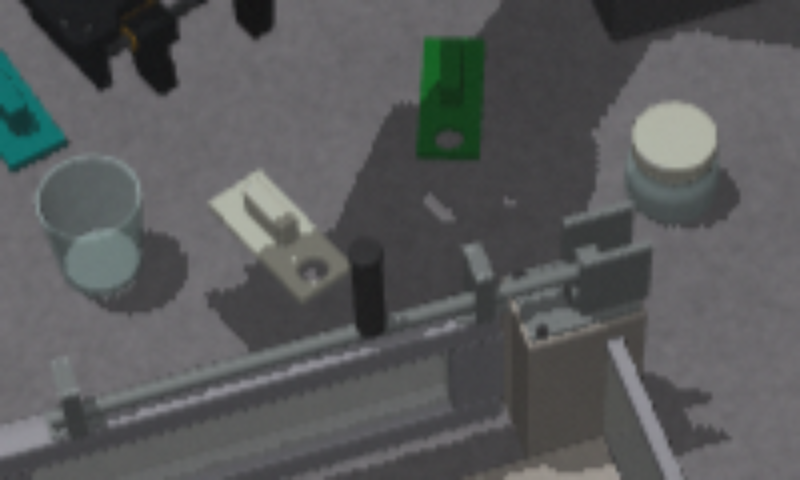

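The gripper stopped short of the target at upper left, and the white tag's eye shows at crop (313,270), which is scene pixel (267,278). That agrees with the top view. Now I descend and grip.

{"name": "send_rows", "arguments": {
  "deltas": [
    [100, 10, -9, 20, 0],
    [100, 20, -17, 60, 0],
    [100, 20, -17, 100, 0],
    [100, 20, -17, 135, 0],
    [100, 20, -17, 158, 0],
    [100, 20, -17, 158, 0],
    [255, 20, -17, 158, 0],
    [255, 20, -17, 158, 0],
    [255, 20, -17, 158, 0],
    [255, 20, -17, 158, 0]
  ],
  "newtons": 30
}}

```text
clock: 3.3
position: [0.4385, -0.0794, 0.0143]
tcp_rot: [179.9, -0.1, 21.1]
contact_force: [-0.2, 0.0, -0.9]
width: 0.0237
grasp_force: 0.0
```

{"name": "send_rows", "arguments": {
  "deltas": [
    [255, 0, 0, 0, 0],
    [255, 0, 0, 0, 0],
    [255, 0, 0, 0, 0],
    [255, 0, 0, -30, 0],
    [255, 0, 0, -80, 0],
    [255, 0, 0, -130, 0],
    [255, 0, 0, -180, 0],
    [255, 0, 0, -190, 0],
    [255, 0, 0, -190, 0]
  ]
}}

```text
clock: 4.2
position: [0.4384, -0.0792, 0.2044]
tcp_rot: [179.9, -0.1, 21.1]
contact_force: [-0.5, -0.2, -0.8]
width: 0.014
grasp_force: 30.0
```

```bash
python3 - <<'E'
from h import *
p,d=capture("top");cv2.imwrite("pics/t3.png",p[:,:,::-1])
p,d=capture("scene");cv2.imwrite("pics/s3.png",p[:,:,::-1])
s=read_state();print(s["position"],s["tcp_rot"],s["clock"],s["width"],s["grasp_force"])
for cam in("top","scene"):
    for x in pinpoint("tag_eye",cam)[:4]: print(cam,round(x["confidence"],2),np.round(x["pixel"],1),np.round(px2w(cam,*x["pixel"],z=s["position"][2]-.0103),4))
# peg from top: bright peg tip
    k=calibration(cam)
    import itertools
    for x in pinpoint("peg_tip",cam)[:2]: print("peg",cam,round(x["confidence"],2),np.round(x["pixel"],1),np.round(px2w(cam,*x["pixel"],z=.15),4))
a=cv2.imread("pics/t3.png");b=cv2.imread("pics/s3.png")
A=cv2.resize(a[165:235,170:240],None,fx=8*50/70,fy=8*50/70,interpolation=cv2.INTER_CUBIC)
B=cv2.resize(b[210:290,400:480],None,fx=5,fy=5,interpolation=cv2.INTER_CUBIC)
cv2.imwrite("pics/c3.png",np.hstack([A,B]));print(A.shape)
E
```

```text
[ 0.43739009 -0.07882299  0.2018675 ] [-1.79883089e+02  1.11771108e-01  2.10745331e+01] 4.3 0.014051716286767544 29.999877512454987
top 0.84 [286.  317.4] [0.3804 0.0475 0.1916]
top 0.6 [342.1 427.6] [ 0.2626 -0.1766  0.1916]
peg top 0.82 [222.  132.8] [0.5308 0.4526 0.15  ]
peg top 0.67 [195.1 193. ] [0.5903 0.3215 0.15  ]
scene 0.92 [215.2 273. ] [ 0.4638 -0.0596  0.1916]
scene 0.9 [218.6 195.3] [ 0.4178 -0.2257  0.1916]
scene 0.82 [234.2 311.2] [0.5423 0.0048 0.1916]
peg scene 0.72 [228.5 449.5] [0.5973 0.3179 0.15  ]
peg scene 0.72 [192.3 492.2] [0.5301 0.4629 0.15  ]
(400, 400, 3)
```

View pics/c3.png

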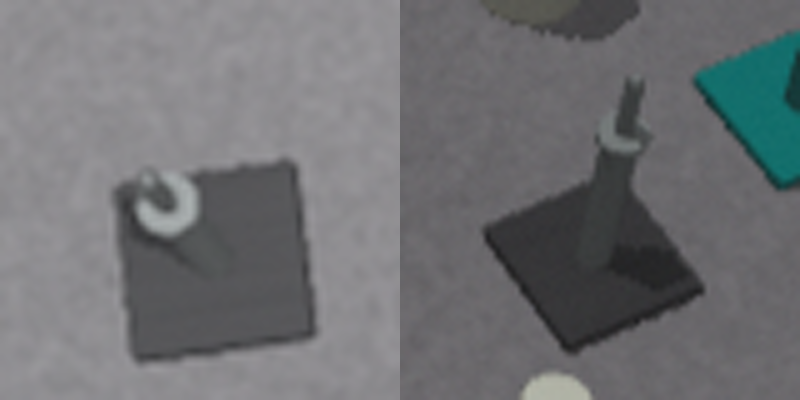

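View pics/s3.png

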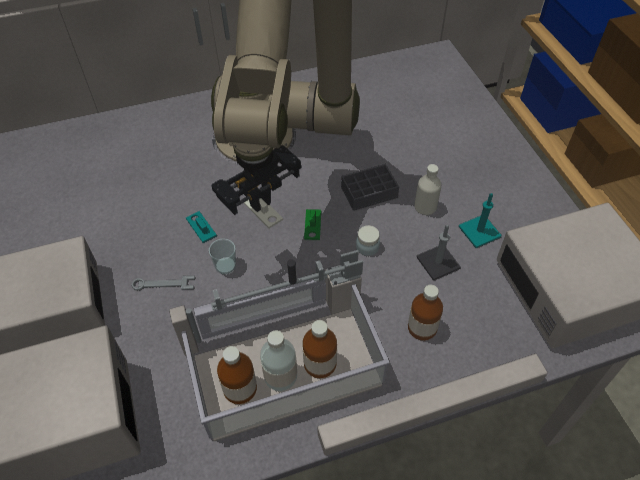

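The tag is held: it shows white below the fingers in the scene view at (210,265). In the crops, the peg tip is near top (195,196) and scene (226,447), the shoulder near top (200.7,199.2) and scene (236.6,445). I'll triangulate these.

```bash
python3 - <<'E'
from h import *
for cam,r,c,z in (("top",194.9,195.6,.15),("scene",225.8,446.4,.15),("top",200.3,198.8,.11),("scene",236.2,444.6,.11),("top",210.3,207.4,.01)): print(cam,z,np.round(px2w(cam,r,c,z=z),4))
a=cv2.imread("pics/s3.png")
# eye contour in scene: dark blob within white
A=cv2.resize(a[185:245,235:295],None,fx=8,fy=8,interpolation=cv2.INTER_CUBIC)
cv2.imwrite("pics/c4.png",A)
E
```

```text
top 0.15 [0.5907 0.3157 0.15  ]
scene 0.15 [0.5879 0.3146 0.15  ]
top 0.11 [0.5882 0.3165 0.11  ]
scene 0.11 [0.5879 0.3166 0.11  ]
top 0.01 [0.5876 0.315  0.01  ]
```

View pics/c4.png

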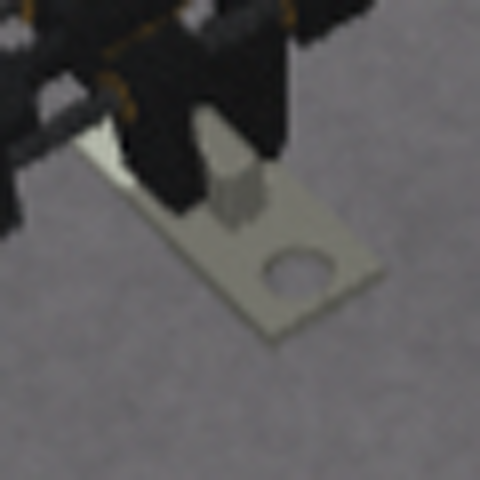

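```bash
python3 - <<'E'
from h import *
print(px2w("scene",218.7,271.9,z=.192))
s=read_state();print(s["position"],s["joint_positions"])
E
```

```text
[ 0.47311625 -0.06465598  0.192     ]
[ 0.43763091 -0.07896925  0.20196618] [-2.55490370e+01  1.33542425e+01  9.35660243e+01 -1.05376669e-03
  7.32619878e+01  4.33811284e+01]
```

{"name": "send_rows", "arguments": {
  "deltas": [
    [255, 10, -13, 0, 0],
    [255, 35, -45, 0, 0],
    [255, 65, -84, 0, 0],
    [255, 95, -123, 0, 0],
    [255, 125, -162, 0, 0],
    [255, 155, -200, 0, 0],
    [255, 185, -239, 0, 0],
    [255, 215, -278, 0, 0],
    [255, 235, -304, 0, 0],
    [255, 243, -314, 0, 0]
  ]
}}

```text
clock: 5.5
position: [0.5518, 0.3039, 0.2016]
tcp_rot: [-180.0, 0.1, 21.2]
contact_force: [-0.2, -0.6, -0.3]
width: 0.0136
grasp_force: 30.0
```

{"name": "send_rows", "arguments": {
  "deltas": [
    [255, 0, 0, 10, 0],
    [255, 0, 0, 10, 0],
    [255, 0, 0, 10, 0]
  ]
}}

```text
clock: 5.8
position: [0.5517, 0.2997, 0.193]
tcp_rot: [180.0, 0.1, 21.0]
contact_force: [-0.2, -0.1, 0.0]
width: 0.0139
grasp_force: 30.0
```

```bash
python3 - <<'E'
from h import *
s=read_state();print(s["position"],s["tcp_rot"],s["clock"],s["width"],s["grasp_force"])
out=[]
for cam in("top","scene"):
    p,d=capture(cam);cv2.imwrite(f"pics/{cam}5.png",p[:,:,::-1])
    r,c=(160,165) if cam=="top" else (185,410)
    out.append(cv2.resize(p[r:r+60,c:c+60,::-1],(400,400),interpolation=cv2.INTER_CUBIC))
cv2.imwrite("pics/c5.png",np.hstack(out))
E
```

```text
[0.55173151 0.29966252 0.19295222] [1.79991007e+02 8.50547333e-02 2.09766168e+01] 5.8 0.013852183462445617 29.99996244907379
```

View pics/c5.png

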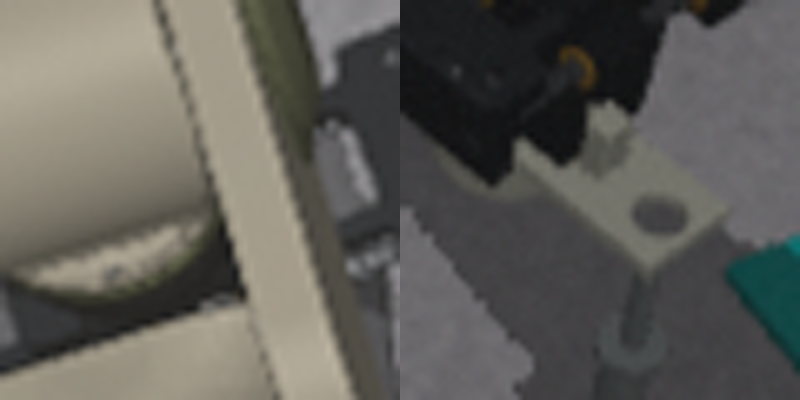

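The arm hides the post in the top view. In the scene crop the eye is at (660,213), which is scene pixel (216.5,448.6), just above the peg.

```bash
python3 - <<'E'
from h import *
for z in(.179,.182,.185):
    e=px2w("scene",216.5,448.6,z=z);d=np.array([.5883,.3158])-e[:2];c,s=np.cos(np.radians(21)),np.sin(np.radians(21))
    print(z,e,"tool mm",1000*(d[0]*c+d[1]*s),1000*(d[0]*s-d[1]*c))
E
```

```text
0.179 [0.58463173 0.31684813 0.179     ] tool mm 3.049006451163835 2.2930994862167586
0.182 [0.58671254 0.31534395 0.182     ] tool mm 1.6454566122890852 0.1431308524560272
0.185 [0.58879335 0.31383976 0.185     ] tool mm 0.24190677341431166 -2.0068377813049514
```

{"name": "send_rows", "arguments": {
  "deltas": [
    [255, 1.5, 0, 10, 0],
    [255, 1.5, 0, 20, 0],
    [255, 1.5, 0, 27, 0],
    [255, 1.5, 0, 34, 0],
    [255, 1.5, 0, 42, 0]
  ]
}}

```text
clock: 6.4
position: [0.5533, 0.3018, 0.1507]
tcp_rot: [-180.0, 0.0, 21.1]
contact_force: [0.5, 0.9, -0.1]
width: 0.0135
grasp_force: 30.0
```

```bash
python3 - <<'E'
from h import *
s=read_state();print(s["position"],s["contact_force"],s["torque"])
p,d=capture("scene");cv2.imwrite("pics/s6.png",p[:,:,::-1])
cv2.imwrite("pics/c6.png",cv2.resize(p[185:265,400:480,::-1],(560,560),interpolation=cv2.INTER_CUBIC))
E
```

```text
[0.55330746 0.30180441 0.15074157] [ 0.46014251  0.90377327 -0.10229188] [ 0.02579442  0.05287085 -0.04376818]
```

View pics/c6.png

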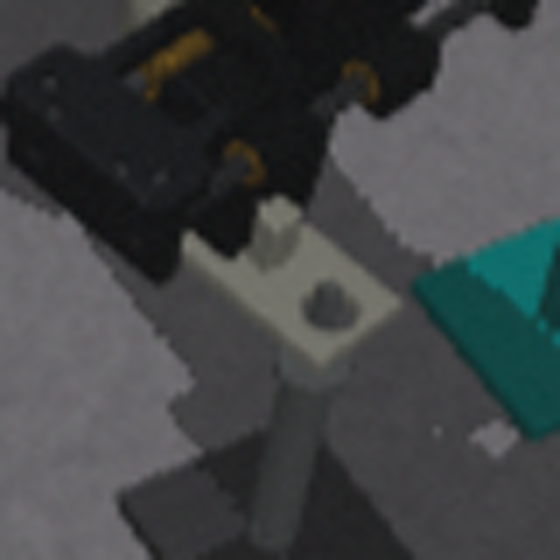

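The peg tip shows inside the eye, around crop (340,298), with no contact force. I keep lowering.

{"name": "send_rows", "arguments": {
  "deltas": [
    [255, 0, 0, 8, 0],
    [255, 0, 0, 15, 0],
    [255, 0, 0, 21, 0],
    [255, 0, 0, 22, 0]
  ]
}}

```text
clock: 6.85
position: [0.553, 0.3017, 0.1285]
tcp_rot: [-180.0, 0.1, 21.1]
contact_force: [-0.3, -0.9, -1.2]
width: 0.0135
grasp_force: 30.0
```

{"name": "send_rows", "arguments": {
  "deltas": [
    [80, 0, 0, 0, 0],
    [80, 0, 0, 0, 0],
    [80, 0, 0, 0, 0],
    [80, 0, 0, 0, 0],
    [80, 0, 0, -20, 0],
    [80, 0, 0, -50, 0],
    [80, 0, 0, -90, 0],
    [80, 0, 0, -130, 0],
    [80, 0, 0, -150, 0],
    [80, 0, 0, -150, 0]
  ]
}}

```text
clock: 7.85
position: [0.554, 0.3021, 0.2827]
tcp_rot: [180.0, -0.4, 21.1]
contact_force: [-0.6, 0.2, 0.1]
width: 0.0607
grasp_force: 0.0
```

```bash
python3 - <<'E'
from h import *
s=read_state();print(s["position"],s["tcp_rot"],s["clock"],s["joint_positions"])
out=[]
p,d=capture("scene");cv2.imwrite("pics/s7.png",p[:,:,::-1])
out.append(cv2.resize(p[195:275,400:480,::-1],(400,400),interpolation=cv2.INTER_CUBIC))
out.append(cv2.resize(p[240:320,260:340,::-1],(400,400),interpolation=cv2.INTER_CUBIC))
cv2.imwrite("pics/c7.png",np.hstack(out))
E
```

```text
[0.55397422 0.30205288 0.28265533] [179.97942506  -0.3677986   21.08055307] 7.85 [1.78689395e+01 2.88390152e+01 5.54951924e+01 6.30043065e-05
 9.52974188e+01 8.67884585e+01]
```

View pics/c7.png

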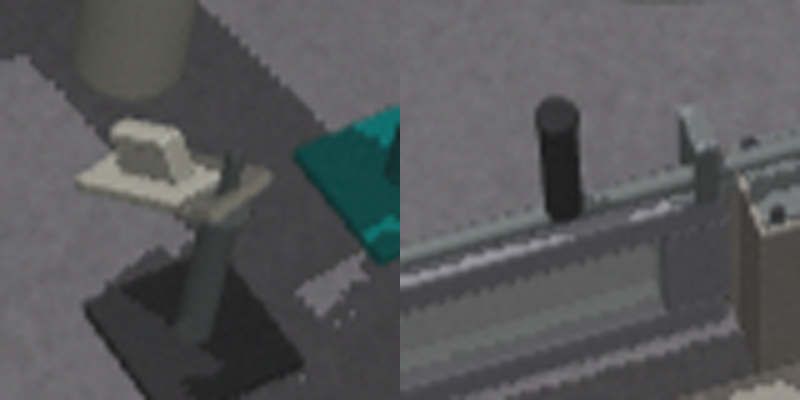

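The tag hangs on the peg, with its eye at crop (225,180), and it has been released. Next I locate the knob; its cap is at scene pixel (262,291).

```bash
python3 - <<'E'
from h import *
print("cap",px2w("scene",261.6,291,z=.22))
p=cv2.imread("pics/top0.png").astype(int)
m=np.zeros(p.shape[:2],np.uint8);m[160:192,355:382]=(p.max(2)<75)[160:192,355:382]
n,l,st,ce=cv2.connectedComponentsWithStats(m)
for i in range(1,n):
    if st[i,4]>8:
        print(st[i],ce[i])
        ys,xs=np.where(l==i);print("top end",px2w("top",ys.min()+3.5,xs[ys<ys.min()+7].mean(),z=.22), "cent",px2w("top",*ce[i][::-1],z=.19))
capture("top")
for cam in("top","scene"):
  for n,z in(("knob",.205),("keeper_lip",.1405),("gate_hinge",0),("gate_edge",.14),("bay",0)):
    for x in pinpoint(n,cam)[:1]: print(cam,n,round(x["confidence"],2),np.round(x["pixel"],1),np.round(px2w(cam,*x["pixel"],z=z),4))
E
```

```text
cap [ 0.61767062 -0.06237988  0.22      ]
[362 173   8  10  49] [365.46938776 177.75510204]
top end [ 0.60794503 -0.05806697  0.22      ] cent [ 0.61389203 -0.06045585  0.19      ]
top knob 0.95 [172.4 364.6] [ 0.6215 -0.0574  0.205 ]
top keeper_lip 0.7 [180.6 316. ] [0.623  0.0466 0.1405]
top gate_hinge 0.87 [195.1 452.3] [ 0.621  -0.2965  0.    ]
top bay 0.77 [194.4 386. ] [ 0.625  -0.1301  0.    ]
scene knob 0.84 [267.4 291.2] [ 0.6215 -0.0638  0.205 ]
scene keeper_lip 0.73 [272.  344.1] [0.6267 0.052  0.1405]
scene gate_hinge 0.91 [344.2 199. ] [ 0.6174 -0.2893  0.    ]
scene gate_edge 0.81 [273.3 327.1] [0.6177 0.0159 0.14  ]
scene bay 0.74 [326.6 262.9] [ 0.6204 -0.1411  0.    ]
```

{"name": "send_rows", "arguments": {
  "deltas": [
    [100, -3, 15, 0, 0],
    [100, -10, 52, 0, 0.08],
    [100, -18, 92, 0, 0.16],
    [100, -26, 132, 0, 0.24],
    [100, -34, 172, 0, 0.32],
    [100, -42, 212, 0, 0.368],
    [100, -50, 252, 0, 0.368],
    [100, -58, 296, 0, 0.368],
    [100, -66, 340, 15, 0.368],
    [100, -70, 363, 28, 0.368]
  ]
}}

```text
clock: 9.45
position: [0.6184, -0.0665, 0.2509]
tcp_rot: [179.9, -0.0, -0.2]
contact_force: [-0.5, 0.6, 0.0]
width: 0.0537
grasp_force: 0.0
```

{"name": "send_rows", "arguments": {
  "deltas": [
    [100, 0, 0, 0, 0],
    [100, 0, 0, 0, 0]
  ]
}}

```text
clock: 9.65
position: [0.6182, -0.0627, 0.2515]
tcp_rot: [-180.0, 0.0, -0.1]
contact_force: [-0.4, 1.0, -0.2]
width: 0.0534
grasp_force: 0.0
```

```bash
python3 - <<'E'
from h import *
s=read_state();print(s["position"],s["tcp_rot"],s["clock"],s["joint_positions"])
p,d=capture("scene");cv2.imwrite("pics/s8.png",p[:,:,::-1])
for n,z in(("knob",.205),("tag_eye",.117)):
    for x in pinpoint(n,"scene")[:3]: print(n,round(x["confidence"],2),np.round(x["pixel"],1),np.round(px2w("scene",*x["pixel"],z=z),4))
q=p[255:285,275:310].max(2);ys,xs=np.where(q<45);print(len(ys));print(q[:, ::2][::2])
E
```

```text
[ 0.6182208  -0.06266245  0.25154644] [-1.79983260e+02  1.08864443e-02 -7.29819955e-02] 9.65 [-1.66928334e+01  2.87551578e+01  6.06489798e+01  1.29281203e-02
  9.06110822e+01  7.33802863e+01]
knob 0.44 [233.9 433.3] [0.6361 0.2514 0.205 ]
tag_eye 0.81 [216.5 195.7] [ 0.3479 -0.2233  0.117 ]
tag_eye 0.65 [231.9 443.6] [0.5802 0.3166 0.117 ]
tag_eye 0.27 [272.2 343.5] [0.6119 0.0564 0.117 ]
180
[[ 20  31 112 105 111 110 112 112 111 112 110 108 112 107 108 110 111 108]
 [ 19  27 113 112 110 108 110 109 109 113 112 109 113 111 106 112 109 110]
 [ 23  27 111 110 110 110 109  87  73  98 108 111 108 105 108 115 114 110]
 [101 114 112 111 108 111  71  38  39  37  84 107 109 104 108 113 111 112]
 [110 107 110 108 112 108  36  37  37  39  42 113 113 109 114 110 110 113]
 [108 111 113 111 110 110  55  39  45  41  60 115 111 109 112 110 109 113]
 [110 109 109 108 110 111  82  30  32  30  66 110 109 107 113 109 111 112]
 [111 111 110 112 114 111 107  30  31  30  48 103 111 107 109 107 108 113]
 [112 112 108 111 112 111 111  32  31  33  39 106 106 110 114 109 105 108]
 [112 114 111 107 109 110 107  31  31  31  38 109 110 109 110 110 109 109]
 [115 113 107 108 108 108 108  32  32  32  36 110 104 105 110 109 101  82]
 [111 112 108 107 107 108 111  32  33  32  34 111 101 107 113 123 111  80]
 [114 115 110 111 108 108 110  30  33  30  31  81 126 101 112  77  70  70]
 [110 107 110 112 109  94  85  31  32  31  30  79  74  67  71  86  90  94]
 [111 114 108  77  84  99  84  73  33  31  50  68  89  95  95  96 100  90]]
```

{"name": "send_rows", "arguments": {
  "deltas": [
    [100, 1, 0, 25, 0],
    [100, 1, 0, 50, 0],
    [100, 1, 0, 66, 0],
    [100, 1, 0, 66, 0],
    [255, 1, 0, 66, 0],
    [255, 1, 0, 66, 0],
    [255, 1, 0, 66, 0],
    [255, 1, 0, 66, 0],
    [255, 1, 0, 66, 0],
    [255, 1, 0, 66, 0]
  ],
  "newtons": 40
}}

```text
clock: 10.8
position: [0.6196, -0.0622, 0.1858]
tcp_rot: [180.0, -0.0, -0.0]
contact_force: [-0.4, -0.3, 1.5]
width: 0.0149
grasp_force: 39.9
```

{"name": "send_rows", "arguments": {
  "deltas": [
    [255, 0, 0, 0, 0],
    [255, 0, 0, 0, 0]
  ]
}}

```text
clock: 11.0
position: [0.6196, -0.0622, 0.1858]
tcp_rot: [180.0, -0.0, -0.0]
contact_force: [-0.3, -0.9, 3.3]
width: 0.0152
grasp_force: 39.9
```

{"name": "send_rows", "arguments": {
  "deltas": [
    [255, 0, 0, -6, 0],
    [255, 0, 0, -12, 0],
    [255, 0, 0, -18, 0],
    [255, 0, 0, -18, 0]
  ]
}}

```text
clock: 11.4
position: [0.6196, -0.0622, 0.2043]
tcp_rot: [180.0, -0.1, -0.0]
contact_force: [0.0, -0.6, -3.2]
width: 0.0152
grasp_force: 39.9
```

{"name": "send_rows", "arguments": {
  "deltas": [
    [255, 0, 6, 0, 0],
    [255, 0, 14, 0, 0],
    [255, 0, 22, 0, 0],
    [255, 0, 30, 0, 0],
    [255, 0, 38, 0, 0],
    [255, 0, 43, 0, 0],
    [255, 0, 43, 0, 0]
  ]
}}

```text
clock: 12.1
position: [0.6195, -0.1063, 0.2033]
tcp_rot: [180.0, 0.0, -0.1]
contact_force: [1.3, -0.7, -3.3]
width: 0.0154
grasp_force: 39.9
```

{"name": "send_rows", "arguments": {
  "deltas": [
    [255, -8, 0, 0, -0.044],
    [255, -16, 1, 0, -0.087],
    [255, -24, 1.5, 0, -0.131],
    [255, -31.5, 3, 0, -0.175],
    [255, -39.5, 4.5, 0, -0.218],
    [255, -47, 6, 0, -0.262],
    [255, -54.5, 8.5, 0, -0.305],
    [255, -62, 11, 0, -0.349],
    [255, -69.5, 14, 0, -0.393],
    [255, -77, 17, 0, -0.436]
  ]
}}

```text
clock: 13.1
position: [0.5428, -0.1221, 0.2037]
tcp_rot: [179.9, -0.1, 25.1]
contact_force: [4.9, 0.9, -3.7]
width: 0.015
grasp_force: 39.9
```

{"name": "send_rows", "arguments": {
  "deltas": [
    [255, 0, 0, 0, 0],
    [255, 0, 0, 0, 0],
    [255, 0, 0, 0, 0],
    [255, 0, 0, 0, 0],
    [255, 0, 0, 0, 0]
  ]
}}

```text
clock: 13.6
position: [0.5428, -0.122, 0.2034]
tcp_rot: [180.0, -0.0, 25.0]
contact_force: [4.4, 1.5, -2.7]
width: 0.015
grasp_force: 39.9
```

```bash
python3 - <<'E'
from h import *
for cam in("scene","top"):
  p,d=capture(cam);cv2.imwrite(f"pics/{cam}9.png",p[:,:,::-1])
  for n,z in(("knob",.223),("gate_edge",.14),("nose",.147),("tag_eye",.117),("peg_tip",.15)):
    for x in pinpoint(n,cam)[:2]: print(cam,n,round(x["confidence"],2),np.round(x["pixel"],1),np.round(px2w(cam,*x["pixel"],z=z),4))
s=read_state();print({k:np.round(s[k],3) for k in s})
E
```

```text
scene knob 0.71 [246.4 253.4] [ 0.5575 -0.1259  0.223 ]
scene knob 0.41 [325.8 262.6] [ 0.7451 -0.1567  0.223 ]
scene gate_edge 0.73 [232.4 296.3] [ 0.4882 -0.0147  0.14  ]
scene nose 0.66 [210.9 427.1] [0.5309 0.2926 0.147 ]
scene tag_eye 0.68 [233.5 445.6] [0.586  0.3189 0.117 ]
scene tag_eye 0.63 [233.6 313.4] [0.487  0.0264 0.117 ]
scene peg_tip 0.56 [191.9 488.7] [0.5263 0.4555 0.15  ]
scene peg_tip 0.55 [227.4 450.8] [0.5954 0.3221 0.15  ]
top gate_edge 0.81 [238.9 345.9] [ 0.4884 -0.0178  0.14  ]
top nose 0.48 [236.5 342.6] [ 0.4927 -0.0102  0.147 ]
top tag_eye 0.79 [342.4 431. ] [ 0.2611 -0.199   0.117 ]
top tag_eye 0.67 [283.5 316.8] [0.3927 0.048  0.117 ]
top peg_tip 0.72 [192.6 193.3] [0.5961 0.321  0.15  ]
top peg_tip 0.63 [237.4 341.2] [ 0.4901 -0.0069  0.15  ]
{'clock': np.float64(14.2), 'joint_positions': array([-2.4884e+01,  2.3996e+01,  7.6870e+01, -1.0000e-03,  7.9131e+01,
        4.0149e+01]), 'qd': array([-0.083, -0.052, -0.016, -0.031, -0.012,  0.023]), 'joint_efforts': array([-9.9100e-01, -4.6680e+01, -2.1035e+01, -5.1300e-01,  8.2400e-01,
        3.8000e-02]), 'position': array([ 0.543, -0.122,  0.203]), 'tcp_rot': array([ 1.79997e+02, -2.00000e-03,  2.49670e+01]), 'contact_force': array([ 4.21 ,  0.908, -2.45 ]), 'torque': array([ 0.106, -0.643,  0.082]), 'grasp_force': np.float64(39.914), 'width': np.float64(0.015)}
```

The gate edge moved from (0.62, 0.01) to (0.488, -0.016), which is about 25.7° open. The push of about 4.5 N matches the spring, and the tag's eye is still at the peg. Handing in.

```bash
python3 -c "
from station import hand_in;print(hand_in())"
```

```text
the job is handed in; nothing more can be done
None
```

I handed the job in at about 14 s with the tag hanging on the peg, the bolt drawn about 43 mm, and the knob still gripped with the gate still at about 25°; the judge returned no verdict.

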